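# Read a sample cup with the clamped trigger reader

### The arm

A 6-joint arm with a two-finger parallel gripper is mounted at the origin on a cart in front of the work surface, level with it; the furniture and walls round the work are solid. World frame = base frame: x ahead of the robot, y to its left, z up, the work surface at z = 0. Lengths are in m, angles in rad, forces in N, time in s.
With the tool pointing down it reaches from about 0.25 to 0.725 m from the base axis. Payload 4 kg.
Tool frame: the origin (TCP) lies midway between the tips of the shut fingers; the grasp point (between the pads) lies ctrl.grip_depth behind it (ctrl.grip_depth is the distance from the TCP to the grasp point, in m); z points along the fingers, y is the line along which they close (so a half turn about z gives the same grasp; the last joint's range is limited). The gripper opens to 85 mm and grips with 20 to 120 N. Pads are 22 mm wide; open, the fingers measure 114 mm over their backs; the gripper's body (76 mm by 85 mm) begins 54 mm behind the grasp point. The pads swing forward as they close: fully open they stand 13 mm farther back than shut.
Start: joints at [-1.326, 0.241, 0.005, 1.335, 0, 1.571], TCP at [0.121, -0.485, 0.231] pointing down, gripper open.
Joint ranges: [-2.72, 2.72], [-1.05, 1.87], [-1.09, 1.28], [-1.99, 2.15], [-1.42, 1.44], [-3.14, 3.14]. Speed limits (rad/s): [2.79, 2.79, 3.14, 3.14, 3.14, 3.14].

### API

Orientations are given as [roll, pitch, yaw] about the fixed x, y, z axes, in that order (R = Rz(yaw) Ry(pitch) Rx(roll)).
In Python, from rig import ctrl, viewer, look_for, regions_of, landmark_of gives the robot as it stands. The module is installed in compiled form; this text tells all that it offers.
- The arm moves only by the tool send_rows, never from a script. Its argument "motion" is a list of rows, each a list of 3 entries, a list of its own where there are three numbers: the shift along the world's x, y, z normalised to -1 to 1, where 1 is 0.1 m, then the turn, a rotation vector about the world's x, y, z normalised to -1 to 1, where 1 is 30 degrees, then the closure, from 0 (fully open) to 1 (shut). In form: [[[tx, ty, tz], [rx, ry, rz], jaw], ...]. A call has 1 to 8 rows; each row is the pose to reach, as a shift and turn from the pose commanded when the call began; what a row does not reach only later rows make up. A row lasts 1/10 s, in which the tool goes at most 50 mm and 8.59 degrees, less where a joint would pass 70% of its speed; a pose out of reach is approached as far as the arm can. A call with a number of a shift or a turn outside -1 to 1 is refused whole. A call with a gripper value outside its range is refused whole. The fingers move at their own pace and stop on an object; "grip_force" is the grip in N (left out, the last holds). Time passes only in rows, so rows that repeat a pose let the fingers close. It gives the time, the measured TCP pose, the force, the opening and the grip force at its end, in the units of the state.
- ctrl.get_obs(): the state, without advancing time (a new reading comes with each control period).
- viewer.snapshot(name): name is "side" or "top"; returns a dict with "image" (400x640x3 uint8, red, green, blue), "fx", "fy", "cx", "cy" (pixels), "extrinsics" (4x4, takes a point from camera to world coordinates). Camera axes: x right, y up, looking along -z (the intrinsics and any distortion apply to the point x, -y, -z); pixel columns grow to the right and rows downward; lengths in m; the calibration is good to about 2 mm. A picture is of the moment at which its call begins. There is no depth.
- ctrl.sign_off(): hands the job in; it is judged then, once.
Trained networks look in a picture, given as the dict that the camera call returned (one of the last four; its "shot" number tells which), for a name from the list of things; names that differ only in an ending like _2 or _b are one class to them, and where a whole thing is asked for, a point or a joint stands for the part that bears it (a point fixed in the world has none). Each returns a list of dicts, best first, with "confidence" (0 to 1); they miss things now and then, are a little off and sometimes report something else, mostly with a low value. They report only what shows in the picture. A call takes as long as a camera call. They do not tell look-alikes from the thing itself.
- look_for(name, picture): "location" ([x, y, z] in m, in world coordinates, good to about 4 mm: the middle of the surface that is visible of it).
- regions_of(name, picture): "pixels" (400x640 bool, what is visible of it).
- landmark_of(name, picture): "location" ([x, y, z] in m, in world coordinates, good to about 4 mm: a listed point, or the origin of a listed thing).
The state is a dict: "time_s": time; "joint_pos": joint angles; "dq": joint speeds; "effort": joint torques, N m; "eef_pos": TCP position; "tcp_rot": TCP orientation; "wrist_force": force on the tool from outside, world axes, zero at the start; "ft_torque": the same for the moment, N m; "opening": opening from 0.0 (shut) to 1.0 (fully open); "grasp_force": force on a finger pad.
Only numpy, scipy, OpenCV 4.12 (cv2) and the standard library are available. Lean on these libraries where they do the work, as an engineer would, in place of code of your own. Each camera call takes 0.05 s, during which the arm holds its last target. There are 200 camera calls.

### The job

Stand the yellow-lidded sample cup upright in the middle of the round pad in front of the code reader's window and let go of it. Then squeeze the reader's orange trigger fully home against its grip, hold it for about a second with the reader left steady in its natural aim (a balanced pinch, not a shove, since the reader rocks on a soft spring mount), and release it so that it springs back. Leave the cup standing on the pad, and do not knock over or shift the red-lidded cup.

Things in the scene. Friction and masses are not known exactly. Their poses are not given: they have to be found in the camera images.
- stand: Grey fixed reading stand, base plate 140 (x) x 300 (y) x 12 mm, spanning its y -90 to +210 mm. Origin on the worktop below the reader when its clamp is in the middle of its bar. x points away from the robot, z up, y towards the cup pad: the reader looks along +y. Turned by up to 0.2 rad.
- shield (a point): Centre of the underside of the white light shield (128 mm in x, 150 mm in y, 14 thick), 245 mm above the worktop, on two 12 mm posts at its rear. It overhangs the reader from 50 mm to the robot's side of the barrel axis backwards: a vertical gripper does not fit at the trigger, so come from the robot's side, leaning as the grip does. Axes as the stand's.
- barrel_middle (a point): Axis of the reader's round grey barrel (52 mm across at most, along stand y, 70 mm above the worktop) where the grip's line meets it, IF the clamp sits in the middle of its bar. Window end 72 mm to +y, tail 45 mm to -y. The clamp really sits up to 11 mm either way along stand y, shown by no reading: find it by touch or by eye. Axes as the stand's.
- grip_middle (a point): Best pinch point on the black grip's centre line, IF the clamp is in the middle (true: up to 11 mm off along stand y). The grip stands up from the barrel, leaning 35 degrees from vertical to the robot (stand -x); this point is 70 mm, the grip's end 104 mm from the barrel axis. It is 26 mm thick; flat back face 15 mm to -y of the centre line, front 13 mm to +y. Axes as the stand's.
- trigger (a joint): Orange trigger, 18 mm wide, on the grip's +y side, hinged near the barrel, free end 76 mm from the barrel axis. Rad: 0 at rest, 0.3 squeezed home (stop). At the pinch point its face is 36 mm to +y of the centre line at rest, 23.5 squeezed: back face to trigger 51 mm, then 38.5. Pushes back 2.6 N at rest, 8 N at the stop; springs back by itself.
- reader (a joint): Rocking of the whole reader about its barrel's middle, in the plane of grip and barrel; rad, sprung to 0 (8 N m/rad: 1 N along y at the pinch point moves it 0.6 mm), stops at -0.2 and 0.2. Positive: grip's top goes to stand -y, window rises. On its aim within 0.03 either way; pressing the trigger without equally backing up the grip spoils the aim.
- pad (a point): Centre of the top of the round black pad with a yellow ring, 80 mm across, on the stand's base plate, 14 mm above the worktop and 150 mm to stand +y of the stand's origin. Axes as the stand's.
- cup_yellow: White round sample cup with a yellow screw lid fixed on it, 66 mm high, about 60 g. Body up to 58 mm across, lid 64 mm across between 50 and 66 mm height. Origin at the centre of its underside, z up.
- cup_red: The same cup with a red lid; a bystander, not to be disturbed. The two cups may stand in either place.
There are look-alikes about, which are no part of the job. Of the things like the cup_yellow, leave any that is turquoise; of the rest the smaller one is meant.

How it is judged:
On the way, in this order (a step that is already met when the one before it is completed fails the run):
1. the yellow-lidded cup stands released on the pad (horizontal distance between cup_yellow and pad below 0.012 m and z of cup_yellow in the frame of pad below 0.004 m and angle between cup_yellow's own z axis and vertical below 0.1 rad and contact force between cup_yellow and the fingers below 0.1 N and linear speed of cup_yellow below 0.02 m/s), for 0.3 s.
2. the trigger is held fully squeezed with the reader on its aim and the cup on the pad (value of joint trigger above 0.26 rad and value of joint reader between -0.03 and 0.03 rad and horizontal distance between cup_yellow and pad below 0.012 m and z of cup_yellow in the frame of pad below 0.004 m and angle between cup_yellow's own z axis and vertical below 0.1 rad), for 0.7 s.
3. the trigger is released (value of joint trigger below 0.03 rad), for 0.2 s.
At the end, for the whole second after the job is handed in: The yellow-lidded cup stands upright and still on the pad, its centre within 12 mm of the pad's; the trigger is back at rest (below 0.03 rad), the reader back on its aim (within 0.03 rad), and the red-lidded cup stands within 30 mm of where it was (horizontal distance between cup_yellow and pad below 0.012 m and z of cup_yellow in the frame of pad below 0.004 m and angle between each of cup_yellow, cup_red's own z axis and vertical below 0.1 rad and value of joint reader between -0.03 and 0.03 rad and value of joint trigger below 0.03 rad and linear speed of cup_yellow below 0.02 m/s and distance of cup_red from where it was at the start of the episode below 0.03 m); the robot touches nothing.
It fails at once if the red-lidded cup is shifted more than 30 mm or tipped (distance of cup_red from where it was at the start of the episode above 0.03 m or angle between cup_red's own z axis and vertical above 0.3 rad).
It fails at once if the reader is shoved far off its aim (0.17 rad) (value of joint reader above 0.17 rad or value of joint reader below -0.17 rad).
It also fails if it takes over 58 s, if anything falls off the work surface, if the arm or the gripper's body presses on something with over 40 N, if the wrist force passes 120 N, or if a joint passes its speed limit or range.

## Working session

There is one attempt and no reset: what is moved stays moved. The work goes in short steps, Python scripts to look and compute and a tool call to move; the robot and the scene stay as the last step left them, time stands still between calls to the robot, and variables do not carry over. Pictures are saved under pics/ and viewed, at most 10 in all, crops included, and the job is handed in when it is done.

Besides the shell and the picture viewer there is one more tool, called after "Request:" as name([rows], argument=value, ...), one row to a line, values as JSON. send_rows: Moves the arm, as the interface text tells. Its arguments: {"type":"object","properties":{"motion":{"type":"array","items":{"type":"array"}},"grip_force":{"type":"number"}},"required":["motion"]}

```bash
mkdir -p pics; cat > h.py <<'E'
import numpy as np, cv2
from rig import ctrl, viewer, look_for, regions_of, landmark_of
def save(s,n): cv2.imwrite('pics/'+n,s['image'][:,:,::-1])
def proj(s,p):
    E=s['extrinsics'];q=np.linalg.inv(E)@np.append(p,1);x,y,z=q[0],-q[1],-q[2]
    return s['cx']+s['fx']*x/z,s['cy']+s['fy']*y/z
def ray(s,u,v):
    E=s['extrinsics'];d=np.array([(u-s['cx'])/s['fx'],-(v-s['cy'])/s['fy'],-1]);return E[:3,3],E[:3,:3]@d
def onz(s,u,v,z):
    o,d=ray(s,u,v);return o+d*(z-o[2])/d[2]
E
python3 - <<'E'
from h import *
np.set_printoptions(precision=4,suppress=True)
o=ctrl.get_obs();print(o,ctrl.grip_depth)
for n in ['top','side']:
    s=viewer.snapshot(n);save(s,n+'0.png');print(n,s['fx'],s['cx'],s['cy'],s['extrinsics'],[k for k in s])
    for t in ['cup_yellow','cup_red','stand','shield','barrel_middle','grip_middle','trigger','pad']:
        for f in (look_for,landmark_of):
            try: print(t,f.__name__,[(np.round(r['location'],4),round(r['confidence'],2),np.round(proj(s,r['location']))) for r in f(t,s)])
            except Exception as e: print(t,e)
E
```

```text
{'time_s': 0.0, 'joint_pos': array([-1.326 ,  0.2414,  0.0037,  1.3352, -0.    ,  1.5708]), 'dq': array([-0.0004,  0.0016,  0.0001, -0.0004, -0.0003, -0.0012]), 'effort': array([  0.0005, -37.2319,  25.2409,   0.017 ,   0.0001,   0.    ]), 'eef_pos': array([ 0.121 , -0.4845,  0.2304]), 'tcp_rot': array([-3.1395,  0.    ,  0.2448]), 'wrist_force': array([-0.3382, -0.8679, -0.6325]), 'ft_torque': array([0.0303, 0.0402, 0.0332]), 'grasp_force': 0.0, 'opening': 1.0021418659250216} 0.0187
top 473.41629486149145 320.9543998011198 204.0269762907402 [[-0.1631  0.963  -0.2145  0.3162]
 [-0.9866 -0.1595  0.0342  0.0876]
 [-0.0013  0.2172  0.9761  1.3046]
 [ 0.      0.      0.      1.    ]] ['image', 'fx', 'fy', 'cx', 'cy', 'extrinsics', 'shot']
cup_yellow call [(array([0.4047, 0.2907, 0.0664]), 0.95, array([238., 288.])), (array([0.6113, 0.3949, 0.0892]), 0.6, array([187., 215.])), (array([ 0.6805, -0.0609,  0.0627]), 0.6, array([353., 166.]))]
cup_yellow call [(array([ 0.6827, -0.0627, -0.0039]), 0.87, array([352., 172.])), (array([ 0.6175,  0.3983, -0.0006]), 0.77, array([195., 219.])), (arr
[... 2374 characters left out ...]
0618]), 0.24, array([358., 250.]))]
shield call [(array([ 0.5331, -0.3064,  0.2458]), 0.67, array([348., 141.]))]
barrel_middle call [(array([ 0.5147, -0.2369,  0.0144]), 0.88, array([346., 200.]))]
barrel_middle call [(array([ 0.5156, -0.3041,  0.0681]), 0.83, array([349., 181.]))]
grip_middle call [(array([ 0.515 , -0.2379,  0.0175]), 0.61, array([346., 200.]))]
grip_middle call []
trigger call [(array([ 0.486 , -0.2863,  0.1219]), 0.6, array([357., 172.]))]
trigger it knows: barrel_middle, cup_red, cup_yellow, grip_middle, pad, shield, stand
pad call [(array([ 0.5174, -0.2363,  0.0129]), 0.63, array([345., 201.]))]
pad call [(array([ 0.4979, -0.1548,  0.0128]), 0.85, array([347., 212.]))]
```

View pics/top0.png

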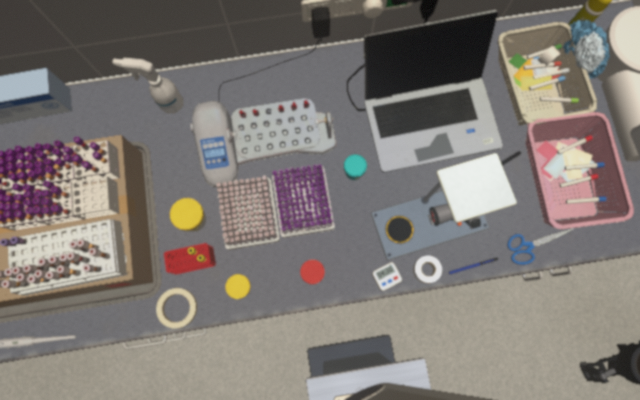

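View pics/side0.png

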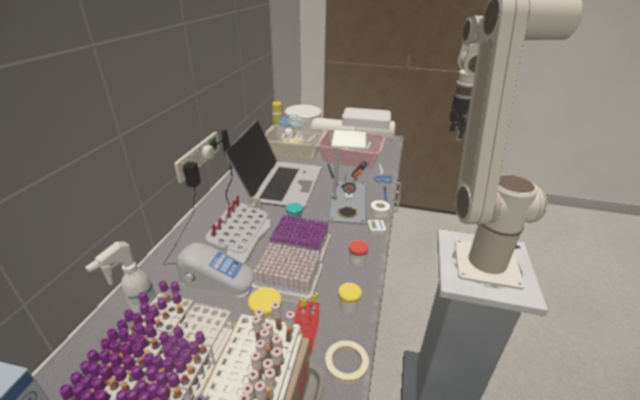

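The top view shows the small yellow cup at (238,287), the larger yellow look-alike at (187,214), the turquoise one at (355,166) and the red cup at (312,272). The pad is at (400,229) and the shield at (477,187). In the side view they appear at (349,293), (358,248) and (347,212), with the reader at about (355,178). Next I'll refine the positions from pixels.

```bash
python3 - <<'E'
from h import *
np.set_printoptions(precision=4,suppress=True)
out=[]
for n,c,box in [('top',(238,287),(365,150,525,270)),('side',(349,292),(310,120,400,230))]:
    s=viewer.snapshot(n);im=s['image'];hsv=cv2.cvtColor(im,cv2.COLOR_RGB2HSV)
    m=cv2.inRange(hsv,(20,120,110),(35,255,255))
    k,l,st,ce=cv2.connectedComponentsWithStats(m)
    for i in range(1,k):
        if st[i,4]>30 and np.hypot(*(ce[i]-c))<150: print(n,'yellow',ce[i],st[i],onz(s,*ce[i],.066 if n=='top' else .062))
    for t in ['cup_yellow']:
        for r in regions_of(t,s):
            ys,xs=np.nonzero(r['pixels']);print(r['confidence'],xs.mean(),ys.mean(),len(xs))
    x0,y0,x1,y1=box;cr=im[y0:y1,x0:x1,::-1];k=5
    cv2.imwrite(f'pics/{n}_crop.png',cv2.resize(cr,None,fx=k,fy=k,interpolation=cv2.INTER_CUBIC)[:600,:800])
E
```

```text
top yellow [186.1808 213.8007] [170 198  34  32 863] [0.6208 0.4035 0.066 ]
top yellow [191.5 250.5] [189 248   6   6  32] [0.5207 0.3997 0.066 ]
top yellow [237.3802 286.0723] [225 274  25  25 484] [0.4096 0.2925 0.066 ]
0.93 354.05855855855856 167.11036036036037 444
0.84 237.49680170575692 286.45628997867806 469
0.73 445.0740640260445 207.3415626695605 7372
0.64 187.05057955742888 215.11696522655427 949
side yellow [349.4128 292.5698] [339 283  22  20 344] [0.4114 0.2977 0.062 ]
side yellow [263.4651 299.9606] [249 288  32  29 559] [0.6312 0.3816 0.062 ]
side yellow [314.1515 296.6667] [312 293   5   8  33] [0.5021 0.3364 0.062 ]
side yellow [303.0811 301.4595] [301 298   6   8  37] [0.5267 0.3601 0.062 ]
0.78 294.17277486910996 208.6806282722513 191
0.74 263.36894586894584 300.54131054131057 702
0.67 349.02834645669293 297.1763779527559 635
```

View pics/top_crop.png

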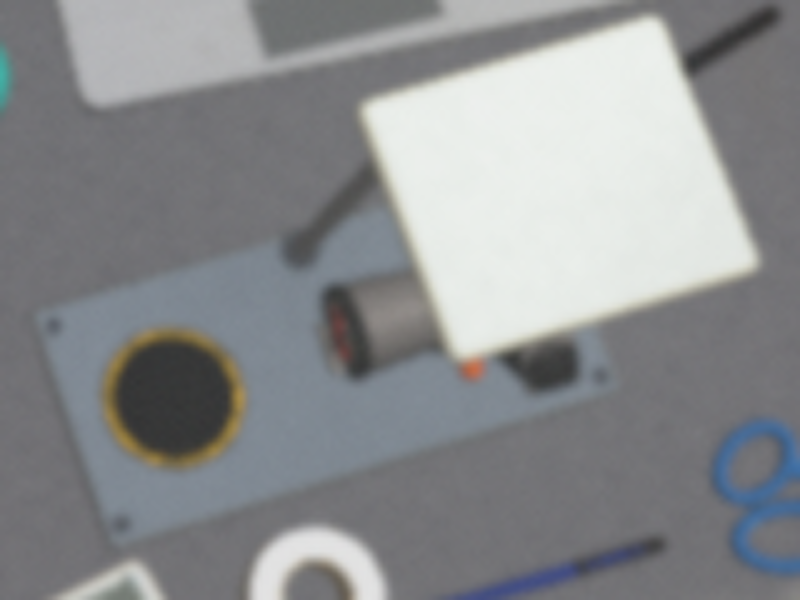

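View pics/side_crop.png

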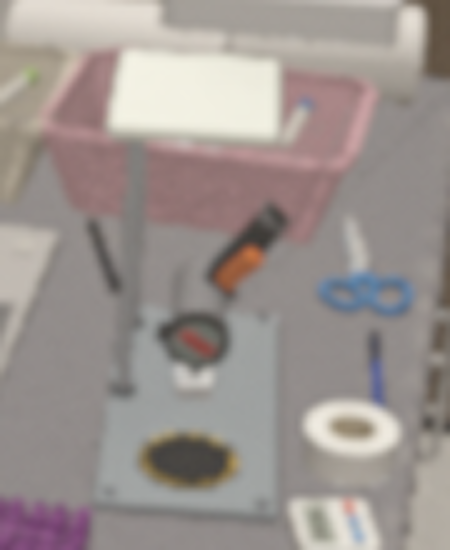

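The crops show the pad centred at top (399.8,229.4). The plate corners are at (372.6,212.4), (388.4,259) and (488,226.4), the window rim at about (434.5,216), and the grip end at about (474.5,222). Next I'll fit the stand pose and the clamp offset.

```bash
cat > fit.py <<'E'
from h import *
from scipy.optimize import least_squares
np.set_printoptions(precision=4,suppress=True)
S={n:viewer.snapshot(n) for n in ('top','side')}
X0={'top':(365,150),'side':(310,120)}
# (view, crop px, stand point (x,y,z), uses clamp)
P=[('top',(38,312),(.07,.21,.012)),('top',(117,545),(-.07,.21,.012)),('top',(615,382),(-.07,-.09,.012)),('top',(174,397),(0,.15,.014)),
('side',(95,504),(.07,.21,.012)),('side',(278,513),(-.07,.21,.012)),('side',(189,459),(0,.15,.014)),('side',(275,312),(-.07,-.09,.012))]
def px(n,c): return np.array(X0[n])+(np.array(c)+.5)/5-.5
def W(q,p): c,s=np.cos(q[2]),np.sin(q[2]);return np.array([q[0]+c*p[0]-s*p[1],q[1]+s*p[0]+c*p[1],p[2]])
def res(q,v=None): return np.concatenate([np.array(proj(S[n],W(q,p)))-px(n,c) for n,c,p in P if v in(None,n)])
if __name__=='__main__':
    for v in ('top','side',None):
        r=least_squares(res,[.51,-.3,.11],args=(v,),loss='soft_l1');print(v,r.x,res(r.x,v).reshape(-1,2).round(1).tolist(),'pad',W(r.x,(0,.15,.014)))
    q=r.x;a=np.deg2rad(35)
    for d in (-.011,0,.011):
        print('clamp',d)
        for nm,p in dict(win=(0,.072,.07),wtop=(0,.072,.096),wl=(.026,.072,.07),wr=(-.026,.072,.07),end=(-.104*np.sin(a),-.001,.07+.104*np.cos(a)),endb=(-.104*np.sin(a),-.015,.07+.104*np.cos(a)),endf=(-.104*np.sin(a),.013,.07+.104*np.cos(a)),gm=(-.07*np.sin(a),0,.07+.07*np.cos(a))).items():
            w=W(q,(p[0],p[1]+d,p[2]));print(nm,{n:((np.array(proj(S[n],w))-X0[n]+.5)*5-.5).round(0).tolist() for n in S},end=' ')
        print()
E
python3 fit.py
```

```text
top [ 0.5184 -0.3089  0.1504] [[-1.5, -0.3], [-0.3, 0.9], [2.2, -0.1], [0.3, -0.4]] pad [ 0.4959 -0.1606  0.014 ]
side [ 0.5181 -0.3077  0.1507] [[-0.2, -0.6], [0.4, 0.0], [-0.0, 0.2], [-0.1, 0.4]] pad [ 0.4956 -0.1594  0.014 ]
None [ 0.5183 -0.3086  0.1507] [[-1.6, -0.3], [-0.4, 1.0], [2.1, -0.0], [0.2, -0.4], [-0.2, -0.7], [0.4, -0.1], [-0.1, 0.0], [-0.2, 0.3]] pad [ 0.4958 -0.1603  0.014 ]
clamp -0.011
win {'top': [349.0, 326.0], 'side': [195.0, 339.0]} wtop {'top': [361.0, 317.0], 'side': [197.0, 311.0]} wl {'top': [332.0, 281.0], 'side': [163.0, 338.0]} wr {'top': [367.0, 372.0], 'side': [228.0, 341.0]} end {'top': [571.0, 361.0], 'side': [277.0, 208.0]} endb {'top': [598.0, 352.0], 'side': [277.0, 200.0]} endf {'top': [545.0, 369.0], 'side': [277.0, 215.0]} gm {'top': [537.0, 335.0], 'side': [251.0, 237.0]} 
clamp 0
win {'top': [330.0, 333.0], 'side': [195.0, 346.0]} wtop {'top': [341.0, 323.0], 'side': [197.0, 318.0]} wl {'top': [312.0, 287.0], 'side': [163.0, 345.0]} wr {'top': [347.0, 378.0], 'side': [228.0, 348.0]} end {'top': [551.0, 367.0], 'side': [277.0, 214.0]} endb {'top': [577.0, 359.0], 'side': [277.0, 206.0]} endf {'top': [524.0, 376.0], 'side': [278.0, 222.0]} gm {'top': [517.0, 342.0], 'side': [251.0, 244.0]} 
clamp 0.011
win {'top': [310.0, 339.0], 'side': [195.0, 354.0]} wtop {'top': [321.0, 329.0], 'side': [197.0, 325.0]} wl {'top': [293.0, 293.0], 'side': [162.0, 352.0]} wr {'top': [328.0, 385.0], 'side': [228.0, 355.0]} end {'top': [530.0, 374.0], 'side': [278.0, 220.0]} endb {'top': [556.0, 365.0], 'side': [277.0, 212.0]} endf {'top': [503.0, 383.0], 'side': [278.0, 228.0]} gm {'top': [497.0, 348.0], 'side': [251.0, 250.0]}
```

Request:
send_rows([
  [[1, 1, 0], [0, 0, 0.913], 0],
  [[1, 1, 0], [0, 0, 0.913], 0],
  [[1, 1, 0], [0, 0, 0.913], 0],
  [[1, 1, 0], [0, 0, 0.913], 0],
], grip_force=25)

```text
time_s: 2.3
eef_pos: [0.2237, -0.382, 0.2315]
tcp_rot: [-3.141, -0.001, 0.732]
wrist_force: [0.7, -1.1, -0.8]
opening: 0.998
grasp_force: 0.0
```

Request:
send_rows([
  [[1, 1, 0], [0, 0, 0.913], 0],
  [[1, 1, 0], [0, 0, 0.913], 0],
  [[1, 1, 0], [0, 0, 0.913], 0],
  [[1, 1, 0], [0, 0, 0.913], 0],
])

```text
time_s: 2.7
eef_pos: [0.3236, -0.2829, 0.2315]
tcp_rot: [3.141, -0.001, 1.209]
wrist_force: [-0.5, 0.2, 0.1]
opening: 0.999
grasp_force: 0.0
```

Request:
send_rows([
  [[0.3, 1, 0], [0, 0, 0.913], 0],
  [[0.3, 1, 0], [0, 0, 0.913], 0],
  [[0.3, 1, 0], [0, 0, 0.913], 0],
  [[0.3, 1, 0], [0, 0, 0.913], 0],
])

```text
time_s: 3.1
eef_pos: [0.3513, -0.1849, 0.2315]
tcp_rot: [-3.142, 0.001, 1.681]
wrist_force: [0.5, -0.9, 0.0]
opening: 1.006
grasp_force: 0.0
```

Request:
send_rows([
  [[0.2, 1, 0], [0, 0, 0], 0],
  [[0.2, 1, 0], [0, 0, 0], 0],
  [[0.2, 1, 0], [0, 0, 0], 0],
])

```text
time_s: 3.4
eef_pos: [0.3718, -0.0826, 0.2314]
tcp_rot: [3.141, -0.001, 1.681]
wrist_force: [-0.3, 0.3, 0.1]
opening: 1.0
grasp_force: 0.0
```

Request:
send_rows([
  [[0, 1, 0], [0, 0, 0], 0],
  [[0, 1, 0], [0, 0, 0], 0],
  [[0, 1, 0], [0, 0, 0], 0],
])

```text
time_s: 3.7
eef_pos: [0.3715, 0.0178, 0.2314]
tcp_rot: [3.141, -0.001, 1.683]
wrist_force: [0.7, -1.0, -0.0]
opening: 1.0
grasp_force: 0.0
```

Request:
send_rows([
  [[0, 1, 0], [0, 0, 0], 0],
  [[0, 1, 0], [0, 0, 0], 0],
  [[0, 1, 0], [0, 0, 0], 0],
])

```text
time_s: 4.0
eef_pos: [0.3722, 0.1177, 0.2314]
tcp_rot: [3.14, -0.001, 1.683]
wrist_force: [-0.8, -0.6, -0.6]
opening: 1.003
grasp_force: 0.0
```

Request:
send_rows([
  [[0.2, 1, 0], [0, 0, 0], 0],
  [[0.2, 1, 0], [0, 0, 0], 0],
  [[0.2, 1, 0], [0, 0, 0], 0],
])

```text
time_s: 4.3
eef_pos: [0.3938, 0.2169, 0.2309]
tcp_rot: [3.14, -0.001, 1.679]
wrist_force: [-0.8, -0.4, -0.3]
opening: 1.0
grasp_force: 0.0
```

Request:
send_rows([
  [[0.19, 0.77, -0.9], [0, 0, 0], 0],
  [[0.19, 0.77, -0.9], [0, 0, 0], 0],
  [[0.19, 0.77, -0.9], [0, 0, 0], 0],
  [[0.19, 0.77, -0.9], [0, 0, 0], 0],
])

```text
time_s: 4.7
eef_pos: [0.4103, 0.2894, 0.1382]
tcp_rot: [-3.137, 0.004, 1.676]
wrist_force: [-0.9, -0.4, -0.2]
opening: 1.002
grasp_force: 0.0
```

Request:
send_rows([
  [[0, 0, -0.5], [0, 0, 0], 0],
  [[0, 0, -0.8], [0, 0, 0], 0],
  [[0, 0, -1], [0, 0, 0], 0],
  [[0, 0, -1], [0, 0, 0], 0],
])

```text
time_s: 5.1
eef_pos: [0.4096, 0.2881, 0.0398]
tcp_rot: [-3.137, 0.003, 1.675]
wrist_force: [-0.1, -0.5, 0.1]
opening: 0.997
grasp_force: 0.0
```

Request:
send_rows([
  [[0, 0, -0.09], [0, 0, 0], 0],
  [[0, 0, -0.09], [0, 0, 0], 0.2],
  [[0, 0, -0.09], [0, 0, 0], 0.4],
  [[0, 0, -0.09], [0, 0, 0], 0.6],
  [[0, 0, -0.09], [0, 0, 0], 0.6],
  [[0, 0, -0.09], [0, 0, 0], 0.6],
  [[0, 0, -0.09], [0, 0, 0], 0.6],
], grip_force=25)

```text
time_s: 5.8
eef_pos: [0.4115, 0.2923, 0.034]
tcp_rot: [3.138, -0.0, 1.679]
wrist_force: [0.3, -2.0, 6.2]
opening: 0.731
grasp_force: 27.3
```

Request:
send_rows([
  [[0, 0, 0.3], [0, 0, 0], 0.6],
  [[0, 0, 0.7], [0, 0, 0], 0.6],
  [[0, 0, 1], [0, 0, 0], 0.6],
  [[0, 0, 1], [0, 0, 0], 0.6],
])

```text
time_s: 6.2
eef_pos: [0.413, 0.2942, 0.1374]
tcp_rot: [3.133, -0.005, 1.679]
wrist_force: [1.3, 1.3, -0.3]
opening: 0.728
grasp_force: 27.9
```

Request:
send_rows([
  [[0.1, -0.3, 0.6], [0, 0, 0], 0.6],
  [[0.2, -0.7, 0.6], [0, 0, 0], 0.6],
  [[0.2, -1, 0.6], [0, 0, 0], 0.6],
  [[0.2, -1, 0.6], [0, 0, 0], 0.6],
])

```text
time_s: 6.6
eef_pos: [0.43, 0.189, 0.1926]
tcp_rot: [-3.142, 0.001, 1.675]
wrist_force: [-0.7, 0.2, -1.7]
opening: 0.727
grasp_force: 28.1
```

Request:
send_rows([
  [[0.1, -0.4, 0], [0, 0, 0], 0.6],
  [[0.2, -0.8, 0], [0, 0, 0], 0.6],
  [[0.2, -1, 0], [0, 0, 0], 0.6],
])

```text
time_s: 6.9
eef_pos: [0.4505, 0.0903, 0.1915]
tcp_rot: [-3.141, 0.001, 1.678]
wrist_force: [-0.6, -0.0, -0.9]
opening: 0.729
grasp_force: 28.1
```

Request:
send_rows([
  [[0.1, -0.4, 0], [0, 0, 0], 0.6],
  [[0.2, -0.8, 0], [0, 0, 0], 0.6],
  [[0.2, -1, 0], [0, 0, 0], 0.6],
])

```text
time_s: 7.2
eef_pos: [0.4708, -0.0099, 0.1915]
tcp_rot: [-3.141, 0.0, 1.677]
wrist_force: [-0.2, 0.7, -1.1]
opening: 0.729
grasp_force: 28.1
```

Request:
send_rows([
  [[0.1, -0.4, 0], [0, 0, 0], 0.6],
  [[0.2, -0.8, 0], [0, 0, 0], 0.6],
  [[0.2, -1, 0], [0, 0, 0], 0.6],
  [[0.2, -1, 0], [0, 0, 0], 0.6],
])

```text
time_s: 7.6
eef_pos: [0.4901, -0.1098, 0.1912]
tcp_rot: [-3.14, -0.0, 1.676]
wrist_force: [0.2, -0.1, 0.1]
opening: 0.727
grasp_force: 28.1
```

```bash
python3 - <<'E'
from h import *
np.set_printoptions(precision=4,suppress=True)
s=viewer.snapshot('side');print(ctrl.get_obs()['eef_pos'],ctrl.get_obs()['opening'])
print([(r['location'],r['confidence']) for r in landmark_of('cup_yellow',s)])
cr=s['image'][100:220,300:440,::-1];cv2.imwrite('pics/carry.png',cv2.resize(cr,None,fx=5,fy=5,interpolation=cv2.INTER_CUBIC))
E
```

```text
[ 0.4899 -0.1084  0.1912] 0.7276919390157012
[([0.4892, -0.1089, 0.1566], 0.81), ([0.6828, -0.0635, 0.0031], 0.76), ([0.6192, 0.4053, 0.0017], 0.73)]
```

View pics/carry.png

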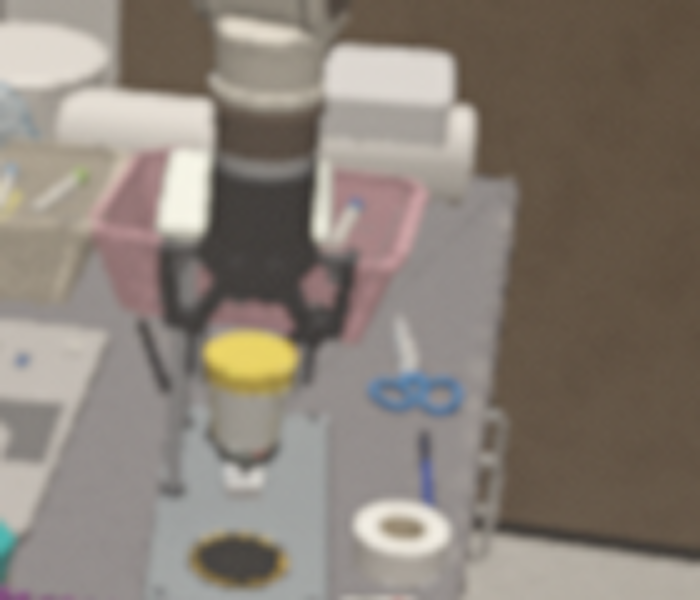

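The cup is held upright and centred, with its lid at about (250,355) in the crop. Now I'll set it down.

Request:
send_rows([
  [[0.03, -0.3, 0], [0, 0, 0], 0.6],
  [[0.06, -0.52, 0], [0, 0, 0], 0.6],
  [[0.06, -0.52, -0.4], [0, 0, 0], 0.6],
  [[0.06, -0.52, -0.8], [0, 0, 0], 0.6],
  [[0.06, -0.52, -1], [0, 0, 0], 0.6],
  [[0.06, -0.52, -1], [0, 0, 0], 0.6],
])

```text
time_s: 8.3
eef_pos: [0.4932, -0.1574, 0.0887]
tcp_rot: [-3.134, -0.004, 1.681]
wrist_force: [-0.4, -0.1, -0.6]
opening: 0.726
grasp_force: 28.1
```

Request:
send_rows([
  [[0, 0, -0.25], [0, 0, 0], 0.6],
  [[0, 0, -0.35], [0, 0, 0], 0.6],
  [[0, 0, -0.4], [0, 0, 0], 0.6],
  [[0, 0, -0.4], [0, 0, 0], 0.6],
  [[0, 0, -0.4], [0, 0, 0], 0.6],
])

```text
time_s: 8.8
eef_pos: [0.497, -0.1601, 0.0533]
tcp_rot: [3.14, 0.001, 1.679]
wrist_force: [-0.1, 0.0, -0.7]
opening: 0.724
grasp_force: 28.1
```

```bash
python3 - <<'E'
from fit import *
from h import *
q=(.5183,-.3086,.1507)
for n in S:
    s=S[n];hsv=cv2.cvtColor(s['image'],cv2.COLOR_RGB2HSV);m=cv2.inRange(hsv,(20,120,110),(35,255,255))
    print(n,[(r['location'],round(r['confidence'],2)) for r in landmark_of('cup_yellow',s)][:3],[r['location'] for r in landmark_of('pad',s)])
print(ctrl.get_obs()['eef_pos'],ctrl.get_obs()['wrist_force'])
E
```

```text
top [([0.6157, 0.4028, 0.0007], 0.88), ([0.4922, -0.1613, 0.0174], 0.69), ([0.682, -0.0618, 0.0005], 0.58)] [[0.4975, -0.1575, 0.0126]]
side [([0.6157, 0.4046, 0.0022], 0.63), ([0.4989, -0.1581, 0.0193], 0.51), ([0.6804, -0.0662, -0.0006], 0.48)] [[0.4966, -0.1575, 0.0111]]
[ 0.4965 -0.1603  0.0528] [-0.31    0.5765 -0.5138]
```

Request:
send_rows([
  [[0, 0, -0.03], [0, 0, 0], 0.6],
  [[0, 0, -0.05], [0, 0, 0], 0.6],
  [[0, 0, -0.05], [0, 0, 0], 0.6],
  [[0, 0, -0.05], [0, 0, 0], 0.2],
  [[0, 0, -0.05], [0, 0, 0], 0],
  [[0, 0, -0.05], [0, 0, 0], 0],
  [[0, 0, -0.05], [0, 0, 0], 0],
  [[0, 0, -0.05], [0, 0, 0], 0],
])

```text
time_s: 9.9
eef_pos: [0.4961, -0.1601, 0.0472]
tcp_rot: [-3.141, -0.0, 1.679]
wrist_force: [0.5, -0.1, -0.5]
opening: 1.001
grasp_force: 0.0
```

Request:
send_rows([
  [[0, 0, 0.1], [0, 0, 0], 0],
  [[0, 0, 0.4], [0, 0, 0], 0],
  [[0, 0, 0.8], [0, 0, 0], 0],
  [[0, 0, 1], [0, 0, 0], 0],
  [[0, 0, 1], [0, 0, 0], 0],
])

```text
time_s: 10.4
eef_pos: [0.4989, -0.1609, 0.1519]
tcp_rot: [3.134, 0.003, 1.679]
wrist_force: [1.2, 0.3, 0.7]
opening: 0.999
grasp_force: 0.0
```

Request:
send_rows([
  [[-0.3, 0, 0.3], [0, 0, 0], 0],
  [[-1, 0.3, 0.4], [0, 0, -0.5], 0],
  [[-1, 0.3, 0.4], [0, 0, -1], 0],
  [[-1, 0.3, 0.4], [0, 0, -1], 0],
  [[-1, 0.3, 0.4], [0, 0, -1], 0],
])

```text
time_s: 10.9
eef_pos: [0.395, -0.1296, 0.1874]
tcp_rot: [-3.141, -0.0, 1.151]
wrist_force: [0.3, 0.2, -0.6]
opening: 1.0
grasp_force: 0.0
```

Request:
send_rows([
  [[-1, 0.3, 0], [0, 0, -0.5], 0],
  [[-1, 0.3, 0], [0, 0, -1], 0],
  [[-1, 0.3, 0], [0, 0, -1], 0],
  [[-1, 0.3, 0], [0, 0, -1], 0],
])

```text
time_s: 11.3
eef_pos: [0.2938, -0.0993, 0.1867]
tcp_rot: [-3.14, 0.001, 0.627]
wrist_force: [0.6, -0.0, 0.6]
opening: 1.002
grasp_force: 0.0
```

```bash
python3 - <<'E'
from h import *
np.set_printoptions(precision=4,suppress=True)
o=ctrl.get_obs();print(o['eef_pos'],o['tcp_rot'],o['time_s'],o['joint_pos'])
a=viewer.snapshot('top');b=viewer.snapshot('side')
for s in (a,b):
    m=cv2.inRange(cv2.cvtColor(s['image'],cv2.COLOR_RGB2HSV),(20,120,110),(35,255,255));k,l,st,ce=cv2.connectedComponentsWithStats(m)
    for i in range(1,k):
        if st[i,4]>30:print(ce[i],st[i,4],onz(s,*ce[i],.08))
A=cv2.resize(a['image'][190:250,385:505,::-1],None,fx=6.5,fy=6.5,interpolation=cv2.INTER_CUBIC)[:300]
cv2.imwrite('pics/t2.png',cv2.resize(a['image'][170:260,385:505,::-1],None,fx=6,fy=6,interpolation=cv2.INTER_CUBIC))
cv2.imwrite('pics/s2.png',cv2.resize(b['image'][145:220,320:390,::-1],None,fx=8,fy=8,interpolation=cv2.INTER_CUBIC))
E
```

```text
[ 0.2938 -0.0993  0.1867] [-3.1405  0.0008  0.6273] 11.3 [-0.326  -0.1122 -0.4963  1.188   0.      2.1882]
[605.2432   1.1351] 37 [ 1.0496 -0.8754  0.08  ]
[523.5714  71.9401] 217 [ 0.8688 -0.582   0.08  ]
[186.1847 213.7979] 861 [0.6174 0.3999 0.08  ]
[402.2353 225.7525] 493 [ 0.4929 -0.156   0.08  ]
[191.5 250.5] 32 [0.5184 0.3962 0.08  ]
[276.3636 106.4675] 77 [ 1.1068 -1.0778  0.08  ]
[275.6286 118.4   ] 35 [ 1.0419 -0.8807  0.08  ]
[348.0296 198.8667] 135 [ 0.4948 -0.1481  0.08  ]
[263.4624 299.9319] 558 [0.6242 0.3964 0.08  ]
[314.1515 296.6667] 33 [0.4981 0.3523 0.08  ]
[303.0811 301.4595] 37 [0.5221 0.3755 0.08  ]
```

View pics/t2.png

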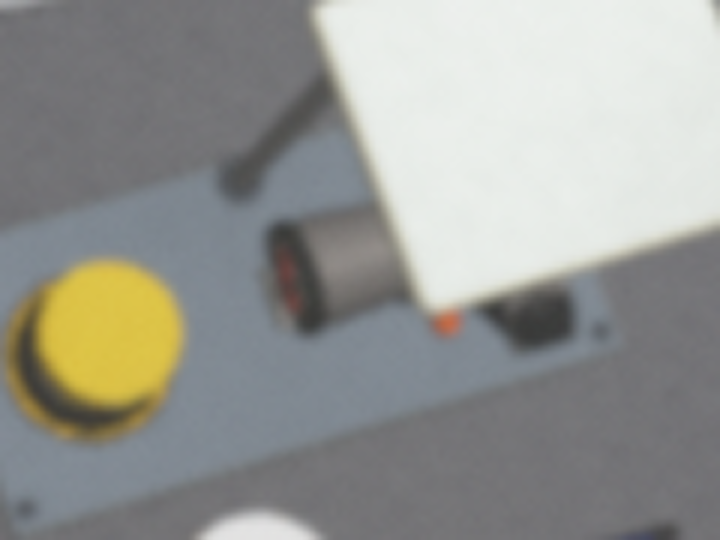

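View pics/s2.png

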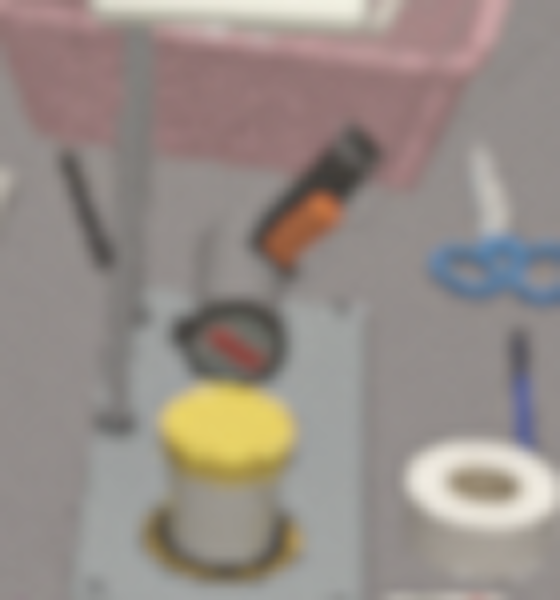

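```bash
python3 - <<'E'
from h import *
from fit import W
q=(.5183,-.3086,.1507);a=np.deg2rad(35)
T=viewer.snapshot('top');S=viewer.snapshot('side')
print('lid@pad',proj(T,W(q,(0,.15,.08))))
# grip along axis t, lateral y, across-lean offset w
def g(t,y,w=0): return (-t*np.sin(a)+w*np.cos(a),y,.07+t*np.cos(a)+w*np.sin(a))
for d in(-.012,-.008,-.004,0,.004):
    f=lambda s,p,o,k:((np.array(proj(s,W(q,(p[0],p[1]+d,p[2]))))-o+.5)*k-.5).round().tolist()
    print(d,'T: trig front',[f(T,g(.076,.037,w),(385,170),6) for w in(-.009,.009)],'end f/b',[f(T,g(.104,y,w),(385,170),6) for y in(.013,-.015) for w in (-.009,.009)],'rim',[f(T,(x,.072,.07),(385,170),6) for x in(.026,-.026)],f(T,(0,.072,.096),(385,170),6))
    print('   S: trig',[f(S,g(.076,.037,w),(320,145),8) for w in(-.009,.009)],'end',[f(S,g(.104,y,w),(320,145),8) for y in(.013,-.015) for w in (-.009,.009)],'rim',f(S,(0,.072,.07),(320,145),8))
E
```

```text
lid@pad (np.float64(403.6105836441084), np.float64(224.42942789460193))
-0.012 T: trig front [[454.0, 332.0], [448.0, 295.0]] end f/b [[539.0, 341.0], [533.0, 303.0], [602.0, 321.0], [597.0, 283.0]] rim [[280.0, 217.0], [322.0, 326.0]] [315.0, 259.0]
   S: trig [[343.0, 215.0], [315.0, 195.0]] end [[378.0, 154.0], [350.0, 134.0], [377.0, 129.0], [350.0, 109.0]] rim [233.0, 342.0]
-0.008 T: trig front [[445.0, 335.0], [439.0, 298.0]] end f/b [[530.0, 344.0], [524.0, 306.0], [593.0, 324.0], [588.0, 285.0]] rim [[272.0, 219.0], [314.0, 329.0]] [307.0, 262.0]
   S: trig [[343.0, 219.0], [315.0, 199.0]] end [[378.0, 158.0], [350.0, 138.0], [377.0, 133.0], [350.0, 113.0]] rim [233.0, 346.0]
-0.004 T: trig front [[437.0, 338.0], [430.0, 301.0]] end f/b [[521.0, 347.0], [515.0, 309.0], [584.0, 327.0], [579.0, 288.0]] rim [[263.0, 222.0], [305.0, 332.0]] [298.0, 265.0]
   S: trig [[343.0, 223.0], [315.0, 203.0]] end [[378.0, 161.0], [351.0, 141.0], [377.0, 136.0], [350.0, 116.0]] rim [233.0, 351.0]
0 T: trig front [[428.0, 341.0], [422.0, 304.0]] end f/b [[512.0, 350.0], [506.0, 312.0], [575.0, 330.0], [570.0, 291.0]] rim [[255.0, 225.0], [297.0, 334.0]] [289.0, 268.0]
   S: trig [[343.0, 226.0], [315.0, 206.0]] end [[379.0, 165.0], [351.0, 145.0], [378.0, 140.0], [350.0, 120.0]] rim [233.0, 355.0]
0.004 T: trig front [[419.0, 344.0], [413.0, 307.0]] end f/b [[503.0, 353.0], [497.0, 315.0], [566.0, 333.0], [561.0, 294.0]] rim [[247.0, 227.0], [288.0, 337.0]] [281.0, 271.0]
   S: trig [[343.0, 230.0], [315.0, 210.0]] end [[379.0, 169.0], [351.0, 149.0], [378.0, 143.0], [350.0, 123.0]] rim [232.0, 359.0]
```

The cup stands upright inside the ring, with its lid at (110,333) in the top crop. The model predicts it within about 4 mm of centre, so it is inside tolerance. The trigger, grip end and rim suggest the clamp is about -3 to -4 mm off. Now I'll move to the trigger with a 35° lean.

Request:
send_rows([
  [[0, -0.5, 0.3], [0, 0, -0.5], 0],
  [[0, -1, 0.3], [0, 0, -0.91], 0],
  [[0, -1, 0.3], [0, 0, -0.91], 0],
  [[0, -1, 0.3], [0, 0, -0.91], 0],
  [[0, -1, 0.3], [0, 0, -0.91], 0],
])

```text
time_s: 12.1
eef_pos: [0.2959, -0.1997, 0.2168]
tcp_rot: [-3.14, 0.001, 0.158]
wrist_force: [0.1, -0.0, 0.3]
opening: 0.999
grasp_force: 0.0
```

Request:
send_rows([
  [[0, -0.5, 0], [0.044, -0.289, 0], 0],
  [[0, -1, 0], [0.088, -0.577, 0], 0],
  [[0, -1, 0], [0.088, -0.577, 0], 0],
  [[0, -1, 0], [0.088, -0.577, 0], 0],
])

```text
time_s: 12.5
eef_pos: [0.2943, -0.3005, 0.2166]
tcp_rot: [-3.141, -0.304, 0.151]
wrist_force: [-0.3, 0.7, -0.1]
opening: 0.998
grasp_force: 0.0
```

Request:
send_rows([
  [[0.3, -0.1, 0], [0.044, -0.289, 0], 0],
  [[0.6, -0.18, 0], [0.088, -0.577, 0], 0],
  [[0.6, -0.18, 0], [0.088, -0.577, 0], 0],
  [[0.6, -0.18, 0], [0.088, -0.577, 0], 0],
  [[0.6, -0.18, 0], [0.088, -0.577, 0], 0],
])

```text
time_s: 13.0
eef_pos: [0.3569, -0.3164, 0.2177]
tcp_rot: [3.139, -0.609, 0.16]
wrist_force: [0.7, 0.2, 0.6]
opening: 1.002
grasp_force: 0.0
```

```bash
cat > st.py <<'E'
from h import *
from scipy.spatial.transform import Rotation as R
np.set_printoptions(precision=4,suppress=True)
o=ctrl.get_obs();q=(.5183,-.3086,.1507)
c,s=np.cos(q[2]),np.sin(q[2]);M=np.array([[c,-s,0],[s,c,0],[0,0,1]]).T
p=M@(o['eef_pos']-[q[0],q[1],0]);Rt=R.from_euler('xyz',o['tcp_rot']).as_matrix();a=np.deg2rad(35)
print('t',o['time_s'],'eef',o['eef_pos'],'q',o['joint_pos'])
print('stand p',p,'axis t',(p-[0,0,.07])@[-np.sin(a),0,np.cos(a)],'off',(p-[0,0,.07])@[np.cos(a),0,np.sin(a)],'tool z',M@Rt[:,2],'tool y',M@Rt[:,1])
print('F stand',M@o['wrist_force'],'T',M@o['ft_torque'],'open',o['opening']*85)
E
python3 st.py
```

```text
t 13.0 eef [ 0.3569 -0.3164  0.2177] q [-1.0758  0.0278 -0.4375  0.877   0.5698  1.9739]
stand p [-0.1608  0.0165  0.2177] axis t 0.21317738815125725 off -0.04701416421647618 tool z [ 0.5722  0.0026 -0.8201] tool y [ 0.0076 -1.      0.0021]
F stand [0.7756 0.1311 0.6294] T [0.0003 0.6262 0.0488] open 85.14045129078187
```

Request:
send_rows([
  [[0.4, 0, -0.15], [0, 0, 0], 0],
  [[0.77, 0, -0.27], [0, 0, 0], 0],
  [[0.77, 0, -0.27], [0, 0, 0], 0],
  [[0.77, 0, -0.27], [0, 0, 0], 0],
  [[0.77, 0, -0.27], [0, 0, 0], 0],
])

```text
time_s: 13.5
eef_pos: [0.4331, -0.3175, 0.1909]
tcp_rot: [3.138, -0.611, 0.157]
wrist_force: [-0.2, -0.1, 0.8]
opening: 1.002
grasp_force: 0.0
```

```bash
python3 st.py; python3 - <<'E'
from h import *
for n,o,(w,h),k in [('top',(400,170),(110,90),6),('side',(300,120),(100,90),6)]:
    s=viewer.snapshot(n);cv2.imwrite(f'pics/a_{n}.png',cv2.resize(s['image'][o[1]:o[1]+h,o[0]:o[0]+w,::-1],None,fx=k,fy=k,interpolation=cv2.INTER_CUBIC))
E
```

```text
t 13.5 eef [ 0.4331 -0.3175  0.1909] q [-0.9213  0.1218 -0.4191  0.7076  0.528   2.1518]
stand p [-0.0856  0.004   0.1909] axis t 0.14807730804238728 off -0.0007759579841994241 tool z [ 0.5733  0.0006 -0.8193] tool y [ 0.0048 -1.      0.0026]
F stand [-0.1766 -0.1215  0.8053] T [0.0141 0.5607 0.0055] open 85.1302320827344
```

View pics/a_side.png

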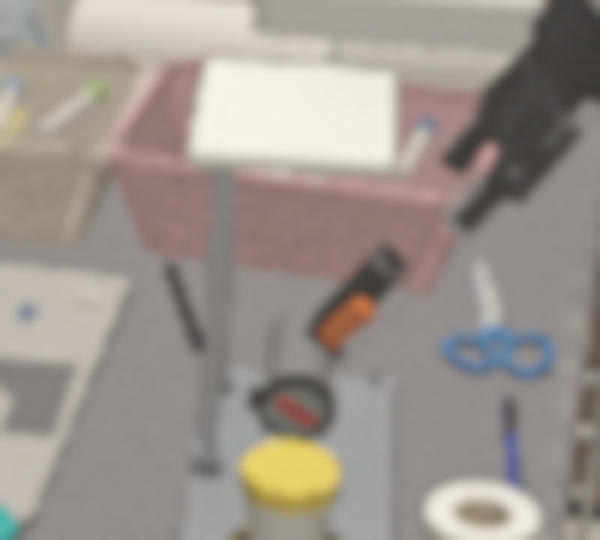

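```bash
python3 - <<'E'
from h import *
from fit import W
q=(.5183,-.3086,.1507);a=np.deg2rad(35)
g=lambda t,y,w=0:(-t*np.sin(a)+w*np.cos(a),y,.07+t*np.cos(a)+w*np.sin(a))
for n,o in(('side',(300,120)),('top',(400,170))):
    s=viewer.snapshot(n);f=lambda p:((np.array(proj(s,W(q,p)))-o+.5)*6-.5).round().tolist()
    print(n,'tcp',f(g(.148,.004)),'tips',f(g(.161,.0465)),f(g(.161,-.0385)),'finger backs tip',f(g(.161,.061)),f(g(.161,-.053)),'gripend',f(g(.104,-.004)),f(g(.104,-.019)),'wid',f(g(.104,.009,.011)),f(g(.104,.009,-.011)),'trigend',f(g(.076,.034)),'body',f(g(.221,.004)))
E
```

```text
side tcp [436.0, 213.0] tips [451.0, 228.0] [447.0, 172.0] finger backs tip [452.0, 238.0] [446.0, 163.0] gripend [393.0, 255.0] [393.0, 245.0] wid [380.0, 254.0] [406.0, 273.0] trigend [367.0, 310.0] body [510.0, 132.0]
top tcp [492.0, 368.0] tips [407.0, 415.0] [608.0, 349.0] finger backs tip [372.0, 426.0] [642.0, 337.0] gripend [458.0, 319.0] [491.0, 308.0] wid [425.0, 305.0] [432.0, 352.0] trigend [341.0, 320.0] body [587.0, 448.0]
```

View pics/a_top.png

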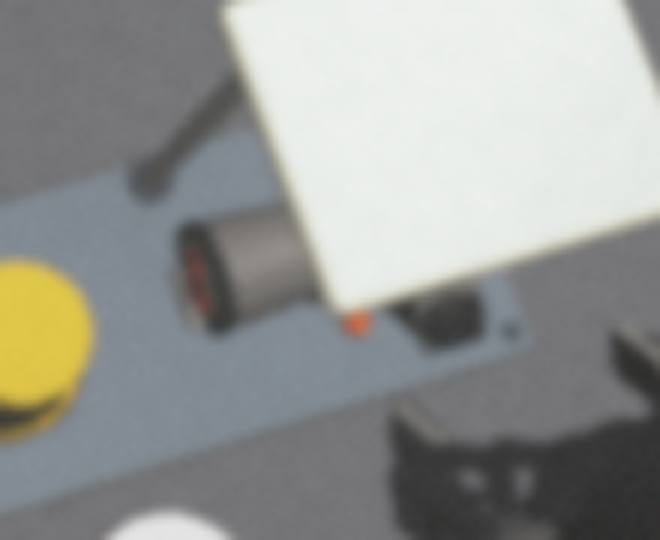

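The top view shows the open fingers straddling the line of the grip: tips at (400,402) and (613,330), grip end at (455,320). Going in along the lean.

Request:
send_rows([
  [[0.1, 0.02, -0.15], [0, 0, 0], 0],
  [[0.23, 0.045, -0.33], [0, 0, 0], 0],
  [[0.35, 0.065, -0.5], [0, 0, 0], 0],
  [[0.47, 0.09, -0.67], [0, 0, 0], 0],
  [[0.575, 0.105, -0.82], [0, 0, 0], 0],
  [[0.575, 0.105, -0.82], [0, 0, 0], 0],
  [[0.575, 0.105, -0.82], [0, 0, 0], 0],
  [[0.575, 0.105, -0.82], [0, 0, 0], 0],
])

```text
time_s: 14.6
eef_pos: [0.4906, -0.3083, 0.1093]
tcp_rot: [3.138, -0.612, 0.156]
wrist_force: [0.3, -0.4, 0.3]
opening: 0.999
grasp_force: 0.0
```

```bash
python3 st.py;python3 - <<'E'
from h import *
c,s=np.cos(.1507),np.sin(.1507);M=np.array([[c,-s,0],[s,c,0],[0,0,1]]).T
F=[]
for i in range(8): viewer.snapshot('side');F.append(M@ctrl.get_obs()['wrist_force'])
print(np.mean(F,0),np.std(F,0))
E
```

```text
t 14.6 eef [ 0.4906 -0.3083  0.1093] q [-0.8099  0.2753 -0.484   0.4283  0.4896  2.2736]
stand p [-0.0273  0.0045  0.1093] axis t 0.04785602837755673 off 0.00013890696971319283 tool z [ 0.5744 -0.0008 -0.8185] tool y [ 0.0032 -1.      0.0033]
F stand [ 0.2528 -0.4113  0.2873] T [ 0.023   0.5292 -0.0413] open 84.94049348142812
[-0.00069373 -0.04115587  0.01214025] [0.40036365 0.53242879 0.35809763]
```

Request:
send_rows([
  [[0, -0.02, 0], [0, 0, 0], 0.2],
  [[0, -0.02, 0], [0, 0, 0], 0.35],
  [[0, -0.02, 0], [0, 0, 0], 0.4],
  [[0, -0.02, 0], [0, 0, 0], 0.45],
  [[0, -0.02, 0], [0, 0, 0], 0.5],
  [[0, -0.02, 0], [0, 0, 0], 0.55],
  [[0, -0.02, 0], [0, 0, 0], 0.6],
  [[0, -0.02, 0], [0, 0, 0], 0.6],
], grip_force=20)

```text
time_s: 15.8
eef_pos: [0.4905, -0.3114, 0.1089]
tcp_rot: [3.135, -0.611, 0.156]
wrist_force: [-5.1, -1.3, 4.6]
opening: 0.446
grasp_force: 17.6
```

```bash
cat > ft.py <<'E'
from h import *
c,s=np.cos(.1507),np.sin(.1507);M=np.array([[c,-s,0],[s,c,0],[0,0,1]]).T
F=[];P=[]
for i in range(10): viewer.snapshot('side');o=ctrl.get_obs();F.append(M@o['wrist_force']);P.append(M@(o['eef_pos']-[.5183,-.3086,0]))
print('F',np.mean(F,0).round(2),np.std(F,0).round(2),'p',np.mean(P,0).round(4),'open',o['opening']*85,'grip',o['grasp_force'],o['time_s'])
E
python3 ft.py
```

```text
F [-5.03 -0.73  4.59] [0.48 0.38 0.51] p [-0.0279  0.0014  0.1088] open 37.70008159644344 grip 17.605899274349213 16.3
```

Request:
send_rows([
  [[0, 0, 0], [0, 0, 0], 0.56],
  [[0, 0, 0], [0, 0, 0], 0.55],
  [[0, 0, 0], [0, 0, 0], 0.55],
  [[0, 0, 0], [0, 0, 0], 0.55],
], grip_force=20)

```text
time_s: 16.7
eef_pos: [0.4905, -0.3113, 0.1088]
tcp_rot: [3.135, -0.611, 0.156]
wrist_force: [-4.8, -2.3, 5.0]
opening: 0.448
grasp_force: 9.9
```

```bash
python3 ft.py; python3 st.py
```

```text
F [-5.74 -1.5   4.41] [0.63 0.46 0.72] p [-0.0279  0.0015  0.1088] open 37.99218424554269 grip 9.886475577950478 17.2
t 17.2 eef [ 0.4905 -0.3113  0.1088] q [-0.8131  0.2788 -0.4799  0.4295  0.4883  2.271 ]
stand p [-0.0279  0.0015  0.1088] axis t 0.047752440180723194 off -0.0005885619261285294 tool z [ 0.5734 -0.0032 -0.8193] tool y [ 0.0016 -1.      0.0051]
F stand [-6.1436 -1.1111  3.7501] T [-0.1919  1.0497 -0.2713] open 37.99218424554269
```

Request:
send_rows([
  [[-0.004, -0.005, 0.006], [0, 0, 0], 0.55],
  [[-0.007, -0.009, 0.012], [0, 0, 0], 0.55],
  [[-0.007, -0.009, 0.012], [0, 0, 0], 0.55],
  [[-0.007, -0.009, 0.012], [0, 0, 0], 0.55],
], grip_force=20)

```text
time_s: 17.6
eef_pos: [0.4903, -0.3113, 0.109]
tcp_rot: [3.137, -0.611, 0.157]
wrist_force: [4.4, -3.6, -6.0]
opening: 0.446
grasp_force: 10.3
```

```bash
python3 ft.py; python3 st.py
```

```text
F [ 3.88 -4.03 -5.88] [0.36 0.45 0.45] p [-0.0281  0.0015  0.109 ] open 38.057045297413744 grip 10.26916142553091 18.1
t 18.1 eef [ 0.4903 -0.3113  0.109 ] q [-0.8141  0.2794 -0.4779  0.4334  0.4899  2.2683]
stand p [-0.0281  0.0015  0.109 ] axis t 0.04800280396183848 off -0.0006444604866805183 tool z [ 0.5732 -0.001  -0.8194] tool y [ 0.0035 -1.      0.0037]
F stand [ 3.9055 -4.0386 -5.7648] T [-0.6909  0.5914 -0.637 ] open 38.057045297413744
```

Request:
send_rows([
  [[0.003, -0.007, -0.003], [0, 0, 0], 0.55],
  [[0.006, -0.014, -0.006], [0, 0, 0], 0.55],
  [[0.006, -0.014, -0.006], [0, 0, 0], 0.55],
  [[0.006, -0.014, -0.006], [0, 0, 0], 0.55],
], grip_force=20)

```text
time_s: 18.5
eef_pos: [0.4905, -0.3116, 0.1089]
tcp_rot: [3.139, -0.611, 0.156]
wrist_force: [-0.9, -0.7, -0.1]
opening: 0.453
grasp_force: 8.9
```

```bash
python3 ft.py; python3 st.py
```

```text
F [-1.45  0.06  0.91] [0.62 1.   0.58] p [-0.028   0.0012  0.1089] open 38.471653975740566 grip 8.530874960124493 19.0
t 19.0 eef [ 0.4905 -0.3117  0.1089] q [-0.8154  0.2811 -0.4759  0.4354  0.4921  2.267 ]
stand p [-0.028   0.0011  0.1089] axis t 0.04788144924257953 off -0.0006251923768059303 tool z [ 0.5738  0.0008 -0.819 ] tool y [ 0.0039 -1.      0.0018]
F stand [-1.1431  0.5367  1.0374] T [ 0.1836  0.7314 -0.007 ] open 38.471653975740566
```

The pinch is balanced now: Fy ≈ 0, opening 38.5 mm. I'll hold it with a touch more closure.

Request:
send_rows([
  [[0, 0, 0], [0, 0, 0], 0.56],
  [[0, 0, 0], [0, 0, 0], 0.56],
  [[0, 0, 0], [0, 0, 0], 0.56],
  [[0, 0, 0], [0, 0, 0], 0.56],
  [[0, 0, 0], [0, 0, 0], 0.56],
  [[0, 0, 0], [0, 0, 0], 0.56],
  [[0, 0, 0], [0, 0, 0], 0.56],
  [[0, 0, 0], [0, 0, 0], 0.56],
], grip_force=20)

```text
time_s: 19.8
eef_pos: [0.4905, -0.3118, 0.1089]
tcp_rot: [3.139, -0.611, 0.156]
wrist_force: [-4.8, 0.4, 4.0]
opening: 0.44
grasp_force: 16.9
```

```bash
python3 ft.py; python3 ft.py
```

```text
F [-4.83  1.93  3.9 ] [0.51 0.55 0.5 ] p [-0.028   0.001   0.1089] open 37.89616925184174 grip 16.827659904956818 20.3
F [-5.04  1.55  4.33] [0.39 0.4  0.29] p [-0.028   0.001   0.1089] open 37.87787410714775 grip 16.82746410369873 20.8
```

Request:
send_rows([
  [[0, 0, 0], [0, 0, 0], 0.45],
  [[0, 0, 0], [0, 0, 0], 0.35],
  [[0, 0.02, 0], [0, 0, 0], 0.2],
  [[0, 0.03, 0], [0, 0, 0], 0],
  [[0, 0.03, 0], [0, 0, 0], 0],
  [[0, 0.03, 0], [0, 0, 0], 0],
  [[0, 0.03, 0], [0, 0, 0], 0],
  [[0, 0.03, 0], [0, 0, 0], 0],
])

```text
time_s: 21.6
eef_pos: [0.4906, -0.3091, 0.109]
tcp_rot: [3.138, -0.611, 0.156]
wrist_force: [0.7, -0.1, -0.4]
opening: 1.0
grasp_force: 0.0
```

Request:
send_rows([
  [[-0.15, -0.02, 0.22], [0, 0, 0], 0],
  [[-0.35, -0.05, 0.5], [0, 0, 0], 0],
  [[-0.57, -0.085, 0.82], [0, 0, 0], 0],
  [[-0.57, -0.085, 0.82], [0, 0, 0], 0],
  [[-0.57, -0.085, 0.82], [0, 0, 0], 0],
])

```text
time_s: 22.1
eef_pos: [0.4336, -0.3183, 0.192]
tcp_rot: [3.136, -0.612, 0.157]
wrist_force: [-0.3, -0.2, -0.8]
opening: 1.002
grasp_force: 0.0
```

Request:
send_rows([
  [[-0.5, 0, 0.2], [0, 0, 0], 0],
  [[-1, 0, 0.3], [0, 0, 0], 0],
  [[-1, 0, 0.3], [0, 0, 0], 0],
  [[-1, 0, 0.3], [0, 0, 0], 0],
  [[-1, 0, 0.3], [0, 0, 0], 0],
  [[-1, 0, 0.3], [0, 0, 0], 0],
])

```text
time_s: 22.7
eef_pos: [0.3345, -0.3168, 0.2201]
tcp_rot: [3.14, -0.611, 0.157]
wrist_force: [0.5, -0.0, -1.0]
opening: 1.002
grasp_force: 0.0
```

```bash
python3 - <<'E'
from h import *
for n,o,(w,h) in [('top',(380,170),(120,90))]:
    s=viewer.snapshot(n);cv2.imwrite(f'pics/f_{n}.png',cv2.resize(s['image'][170:290,290:450+60,::-1],None,fx=3.6,fy=3.6,interpolation=cv2.INTER_CUBIC))
    m=cv2.inRange(cv2.cvtColor(s['image'],cv2.COLOR_RGB2HSV),(20,120,110),(35,255,255));k,l,st,ce=cv2.connectedComponentsWithStats(m)
    print([c for c,a in zip(ce,st) if a[4]>400][1:], [r['location'] for t in('cup_red','cup_yellow') for r in landmark_of(t,s)])
E
```

```text
[array([186.22969838, 213.82366589]), array([402.16396761, 225.75910931])] [[0.4179, 0.1, 0.004], [0.6828, -0.0624, 0.0017], [0.4955, -0.1603, 0.0142], [0.6177, 0.4001, -0.0017]]
```

View pics/f_top.png

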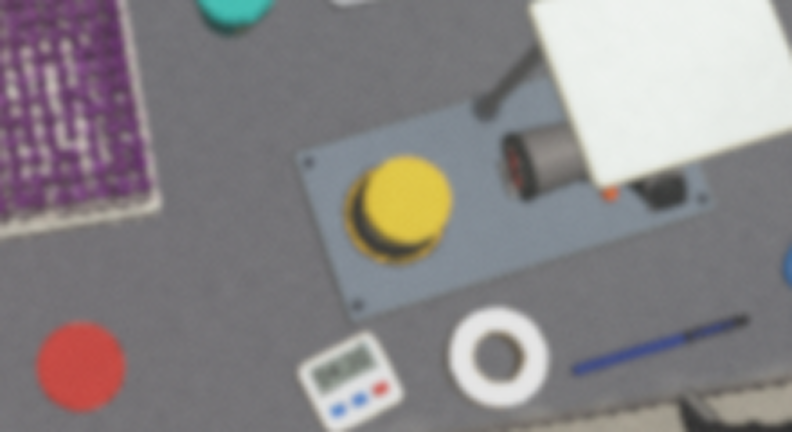

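The picture shows the yellow cup still on the pad with its lid at (405,198), the trigger sprung back at (610,193), and the red cup untouched at (80,367). The arm is clear of everything, so I'm handing in.

```bash
python3 -c "
from rig import ctrl
print(ctrl.sign_off())"
```

```text
the job is handed in; nothing more can be done
None
```

I've handed the job in, but the hand-in gave no verdict. The yellow cup stands on the pad, the trigger was squeezed home, held over a second with the pinch balanced by wrist force, then sprang back, and the red cup is where it was.

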